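Push the tube rack home in the rack reader

TASK

Push the rack of blue-capped tubes across the bench until it sits squarely in the corner of the rack reader, flush against both the reader's long face and its steel side stop. Slide it flat on the bench by its frame only: do not pick it up or tip it, do not touch the tube caps, and leave the bottle, jar and tip box where they stand. Take the hand away when it is home.

Things in the scene. Friction and masses are not known exactly. Their poses are not given: they have to be found in the camera images.
- rack: Aluminium tube rack, a closed block 86 mm (own x) by 128 mm (own y), 45 mm high, loose on the bench, 0.25 to 0.5 kg, too wide for the fingers. Origin at the centre of its underside, z up. At the start its axes are within 0.35 rad of the reader's, and it lies 5 to 11 cm short of the reader's long face and 5 to 11 cm short of the side stop (right of it, seen from the robot).
- tubes: The 40 blue tube caps (5 by 8) fixed in the rack: a block 63 mm (x) by 102 mm (y), from 45 to 55 mm above the bench, centred on the rack, so the frame's rim is bare for 11 to 13 mm round it. Origin at the centre of its underside, 45 mm above the rack's origin, same axes. Not to be touched.
- reader: Reader fixed to the bench: grey housing, black top, 38 mm high and steel side stop 28 mm high, 12 mm thick, an L open to the robot and its right. Origin at bench height in the inner corner. Long face: plane x = 0 of this frame, y -185 to 15 mm, facing -x (the robot); housing reaches 90 mm behind. Stop's inner face: plane y = 0, x -72 to 0 mm, facing -y. No base plate: the rack slides on the bench.
- home (a point): Point on the bench in front of the reader where the rack's origin lies when it is home: x = -43 mm, y = -64 mm in the reader's frame. Its axes are the reader's, and a rack that is home has its own axes parallel to them.
- bottle: White reagent bottle with red cap, 60 mm across, 150 mm high, loose, standing to the left of the side stop or beyond the right end of the reader. Origin at the centre of its underside. Leave alone.
- jar: Glass jar with white lid, 68 mm across, 90 mm high, loose, in the other of these two places. Origin at the centre of its underside. Leave alone.
- tipbox: Blue box of pipette tips, 85 mm (x) by 120 mm (y) by 52 mm high, loose, at the left, nearer to the robot. Origin at the centre of its underside. Leave alone.
Mind the look-alikes: they are no part of the job. Leave any green or orange look-alike of the rack alone.

How it is judged:
By the outcome, as a careful person would: the job done as asked, in the order asked, and still so for the second after the job is handed in, with the robot touching nothing.
It also fails if it takes over 45 s, if anything falls off the work surface, if the arm or the gripper's body presses on something with over 40 N, if the wrist force passes 120 N, or if a joint passes its speed limit or range.

ROBOT

A 7-joint arm with a two-finger parallel gripper is mounted at the origin on the work surface. World frame = base frame: x ahead of the robot, y to its left, z up, the work surface at z = 0. Lengths are in m, angles in rad, forces in N, time in s.
With the tool pointing down it reaches from about 0.425 to 0.875 m from the base axis. Payload 4.7 kg.
Tool frame: the origin (TCP) lies between the finger pads; the fingertips stand 11 mm ahead of it and the grasp point (between the pads) lies 8 mm behind it; z points along the fingers, y is the line along which they close (so a half turn about z gives the same grasp; the last joint's range is limited). The gripper opens to 87 mm and grips with 3 to 60 N. Pads are 19 mm wide; open, the fingers measure 117 mm over their backs; the gripper's body (75 mm by 190 mm) begins 51 mm behind the grasp point.
Start: joints at [-1.207, 0.321, -0.07, 1.45, 0.023, 1.371, -0.057], TCP at [0.223, 0.611, 0.234] pointing down, gripper open.
Joint ranges: [-2.86, 2.86], [-0.3, 2.09], [-1.38, 1.24], [0.06, 2.45], [-1.56, 4.7], [0.09, 2.05], [-2.69, 2.69]. Speed limits (rad/s): [2.57, 2.57, 3.14, 3.14, 3.14, 3.14, 3.14].

INTERFACE

Orientations are given as a rotation vector (axis times angle).
In Python, from bench import ctrl gives the robot as it stands. The module is installed in compiled form; this text tells all that it offers.
- The arm moves only by the shell command python3 -m inch 'ROWS' [FORCE]. ROWS is JSON, a list of rows, each an object with "slide": the shift along the tool's x, y, z scaled (see below), a list of three; "angular": the turn, a rotation vector about the tool's x, y, z scaled (see below), a list of three; "claw": the opening, from -1 (shut) to 1 (fully open). In form: [{"slide": [tx, ty, tz], "angular": [rx, ry, rz], "claw": claw}, ...]. A call has 1 to 10 rows; each row is the pose to reach, as a shift and turn from the pose commanded when the call began, along the tool's axes at that moment; what a row does not reach only later rows make up. The controller multiplies each number of a shift by 0.25 m and each number of a turn by 30 degrees. A row lasts 1/10 s, in which the tool goes at most 50 mm and 8.59 degrees, less where a joint would pass 70% of its speed; a pose out of reach is approached as far as the arm can. A call with a number of a shift or a turn outside -1 to 1 is refused whole. A call with a gripper value outside its range is refused whole. The fingers move at their own pace and stop on an object; FORCE is the grip in N (left out, the last holds). Time passes only in rows, so rows that repeat a pose let the fingers close. It gives the time, the measured TCP pose, the force, the opening and the grip force at its end, in the units of the state.
- ctrl.get_state(): the state, without advancing time (a new reading comes with each control period).
- ctrl.get_image(name): name is "scene" or "top"; returns a dict with "color" (420x560x3 uint8, red, green, blue), "depth" (420x560 float32, m along the optical axis (not along the pixel's ray), 0 where there is no reading), "camera_matrix" (3x3 intrinsics, pixels), "extrinsics" (4x4, takes a point from camera to world coordinates). Camera axes: x right, y up, looking along -z (the intrinsics and any distortion apply to the point x, -y, -z); pixel columns grow to the right and rows downward; lengths in m; the calibration is good to about 2 mm. A picture is of the moment at which its call begins.
- ctrl.close_job(): hands the job in; it is judged then, once.
Trained networks look in the newest picture that a camera, given by its name, has taken for a name from the list of things; names that differ only in an ending like _2 or _b are one class to them, and where a whole thing is asked for, a point or a joint stands for the part that bears it (a point fixed in the world has none). Each returns a list of dicts, best first, with "confidence" (0 to 1); they miss things now and then, are a little off and sometimes report something else, mostly with a low value. They report only what shows in the picture. A call takes as long as a camera call. They do not tell look-alikes from the thing itself.
- ctrl.find_in(query, camera): "bbox" ([centre column, centre row, width, height] in pixels, round what is visible of it).
- ctrl.outline_of(query, camera): "mask" (420x560 bool, what is visible of it) and "bbox" ([centre column, centre row, width, height] in pixels, round what is visible of it).
The state is a dict: "time": time; "joint_positions": joint angles; "qd": joint speeds; "joint_torque": joint torques, N m; "position": TCP position; "tool_rot": TCP orientation; "ft_force": force on the tool from outside, world axes, zero at the start; "torque": the same for the moment, N m; "grip_width": opening from 0.0 (shut) to 1.0 (fully open); "grip_force": force on a finger pad.
Only numpy, scipy, OpenCV 4.12 (cv2) and the standard library are available. Lean on these libraries where they do the work, as an engineer would, in place of code of your own. Each camera call takes 0.05 s, during which the arm holds its last target. There are 200 camera calls.

## Working session

There is one attempt and no reset: what is moved stays moved. The work goes in short steps, Python scripts to look and compute and a shell command to move; the robot and the scene stay as the last step left them, time stands still between calls to the robot, and variables do not carry over. Pictures are saved under pics/ and viewed, at most 10 in all, crops included, and the job is handed in when it is done.

```bash
mkdir -p pics; python3 - <<'E'
from bench import ctrl
import cv2,numpy as np
s=ctrl.get_state();print({k:np.round(v,3).tolist() for k,v in s.items()})
ims=[]
for n in("scene","top"):
    i=ctrl.get_image(n);np.savez(n+".npz",**i);ims.append(i["color"][:,:,::-1])
    print(n,i["camera_matrix"].round(1).tolist(),i["extrinsics"].round(3).tolist())
    for q in("rack","reader","tubes","bottle","jar","tipbox"):
        print(q,[(np.round(d["bbox"]).tolist(),round(d["confidence"],2)) for d in ctrl.find_in(q,n)])
    cv2.imwrite(f"pics/{n}.png",ims[-1])
E
```

```text
{'time': 0.0, 'joint_positions': [-1.207, 0.322, -0.07, 1.452, 0.023, 1.371, -0.057], 'qd': [-0.0, -0.0, 0.0, 0.0, 0.001, -0.0, -0.0], 'joint_torque': [0.0, -49.129, -0.403, -31.252, -0.064, 0.044, 0.0], 'position': [0.223, 0.61, 0.232], 'tool_rot': [-0.546, -3.093, 0.003], 'ft_force': [1.274, -0.311, -0.271], 'torque': [0.018, 0.024, 0.008], 'grip_force': 0.0, 'grip_width': 1.001}
scene [[389.5, 0.0, 278.5], [0.0, 389.5, 205.0], [0.0, 0.0, 1.0]] [[-0.854, -0.329, 0.403, 0.914], [0.52, -0.513, 0.683, 0.637], [-0.017, 0.793, 0.609, 0.611], [0.0, 0.0, 0.0, 1.0]]
rack [([360.0, 198.0, 47.0, 46.0], 0.98), ([315.0, 149.0, 51.0, 31.0], 0.97), ([268.0, 197.0, 41.0, 48.0], 0.89), ([252.0, 159.0, 55.0, 37.0], 0.61)]
reader [([222.0, 230.0, 68.0, 72.0], 0.94)]
tubes [([254.0, 151.0, 41.0, 25.0], 0.91), ([317.0, 140.0, 39.0, 17.0], 0.91), ([266.0, 189.0, 30.0, 30.0], 0.7), ([360.0, 188.0, 27.0, 26.0], 0.56)]
bottle [([270.0, 256.0, 29.0, 70.0], 0.73)]
jar [([193.0, 163.0, 31.0, 37.0], 0.62)]
tipbox [([360.0, 251.0, 71.0, 63.0], 0.62)]
top [[535.9, 0.0, 280.2], [0.0, 535.9, 205.6], [0.0, 0.0, 1.0]] [[0.003, 0.993, -0.114, 0.384], [-1.0, 0.005, 0.01, 0.005], [0.011, 0.114, 0.993, 1.165], [0.0, 0.0, 0.0, 1.0]]
rack [([398.0, 224.0, 50.0, 64.0], 0.84), ([246.0, 288.0, 74.0, 68.0], 0.82), ([371.0, 318.0, 56.0, 70.0], 0.8), ([310.0, 202.0, 70.0, 60.0], 0.73)]
reader [([291.0, 135.0, 102.0, 77.0], 0.66)]
tubes [([400.0, 224.0, 35.0, 49.0], 0.91), ([372.0, 318.0, 43.0, 55.0], 0.91), ([310.0, 199.0, 54.0, 41.0], 0.85), ([247.0, 289.0, 52.0, 54.0], 0.67), ([288.0, 133.0, 104.0, 79.0], 0.4)]
bottle [([205.0, 137.0, 35.0, 33.0], 0.79)]
jar [([413.0, 146.0, 38.0, 38.0], 0.86)]
tipbox [([183.0, 229.0, 63.0, 41.0], 0.6)]
```

View pics/top.png

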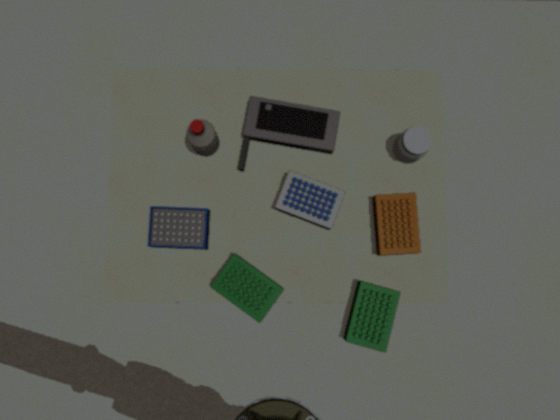

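View pics/scene.png

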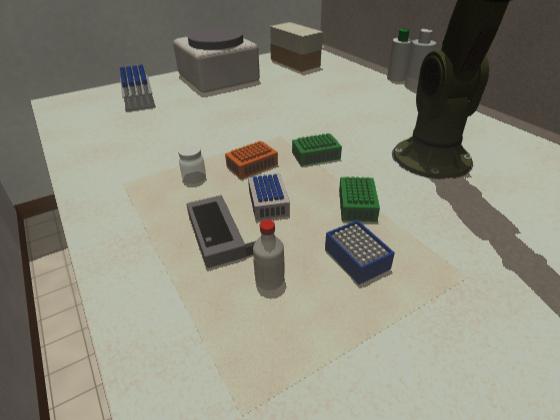

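Top view: the blue-capped white rack is at about (310,200), and the reader is at (291,125) with its stop at (244,154). Things that could be mistaken for the rack are the green racks at (247,288) and (372,317), the orange one at (398,224), the blue tip box at (180,228), and the blue-capped rack in the far background of the scene view (135,82). I choose (310,200), since it has blue caps and stands in front of the reader.

```bash
cat >h.py <<'E'
from bench import ctrl
import numpy as np,cv2
def cloud(i):
    d=i["depth"].astype(float);K=i["camera_matrix"];E=i["extrinsics"]
    v,u=np.mgrid[:420,:560]
    p=np.stack([(u-K[0,2])/K[0,0]*d,-(v-K[1,2])/K[1,1]*d,-d],-1)
    return p@E[:3,:3].T+E[:3,3]
def rect(P):
    (c,(w,h),a)=cv2.minAreaRect(P[:,:2].astype(np.float32))
    b=cv2.boxPoints((c,(w,h),a)); e=[b[1]-b[0],b[2]-b[1]]
    l=max(e,key=np.linalg.norm); t=np.arctan2(l[1],l[0])-np.pi/2
    t=(t+np.pi/2)%np.pi-np.pi/2
    return np.array(c),sorted((w,h)),t   # t: yaw, long side = own y
def comp(m,seed):
    m=m.astype(np.uint8);n,L=cv2.connectedComponents(m,connectivity=4)
    v,u=seed;w=L[v-12:v+12,u-12:u+12];w=w[w>0]
    return L==np.bincount(w).argmax()
E
python3 - <<'E'
from h import *
i=dict(np.load("top.npz"));P=cloud(i);z=P[...,2];ok=i["depth"]>0
print("bench z",np.median(z[160:180,170:230]))
for nm,lo,hi,seed in(("rack",.030,.07,(200,310)),("reader",.032,.05,(120,291)),("stop",.018,.034,(158,243)),("rack>20",.02,.07,(200,310))):
    m=comp(ok&(z>lo)&(z<hi),seed);Q=P[m];c,s,t=rect(Q)
    print(nm,m.sum(),np.median(Q[:,2]).round(4),c.round(4),np.round(s,4),round(t,4))
    (c2,s2,t2)=cv2.minAreaRect(Q[:,:2].astype(np.float32)); print(cv2.boxPoints((c2,s2,t2)).round(3).tolist())
m=comp(ok&(z>.01)&(z<.1),(137,200))
for nm,seed in(("bottle",(137,203)),("jar",(143,413)),("tip",(228,180))):
    m=comp(ok&(z>.02),seed);print(nm,rect(P[m]))
c=cv2.resize(i["color"][85:240,180:350,::-1],None,fx=4,fy=3.8,interpolation=2)
c=cv2.convertScaleAbs(c,alpha=1.6,beta=10);cv2.imwrite("pics/crop.png",c[:590])
zc=np.clip(z/.06*255,0,255).astype(np.uint8)[85:240,180:350]
E
```

```text
bench z -0.0005590576751658416
rack 2477 0.0458 [ 0.5272 -0.0694] [0.0869 0.1281] -0.3646
[[0.46399998664855957, -0.11400000005960464], [0.5450000166893005, -0.14499999582767487], [0.5910000205039978, -0.02500000037252903], [0.5090000033378601, 0.006000000052154064]]
reader 3717 0.0376 [ 0.6936 -0.0304] [0.0915 0.2   ] -0.1729
[[0.6309999823570251, -0.12099999934434891], [0.722000002861023, -0.13699999451637268], [0.7559999823570251, 0.05999999865889549], [0.6660000085830688, 0.07599999755620956]]
stop 224 0.0264 [0.6295 0.063 ] [0.0333 0.0758] 1.4282
[[0.5899999737739563, 0.052000001072883606], [0.6650000214576721, 0.04100000113248825], [0.6690000295639038, 0.07400000095367432], [0.593999981880188, 0.08500000089406967]]
rack>20 2501 0.0457 [ 0.5272 -0.0694] [0.0869 0.1281] -0.3646
[[0.46399998664855957, -0.11400000005960464], [0.5450000166893005, -0.14499999582767487], [0.5910000205039978, -0.02500000037252903], [0.5090000033378601, 0.006000000052154064]]
bottle (array([0.6532796 , 0.15591551]), [0.056812308728694916, 0.059524890035390854], np.float32(0.59276116))
jar (array([ 0.64326197, -0.28522938]), [0.06282700598239899, 0.06317810714244843], np.float32(-0.06119752))
tip (array([0.46653974, 0.20759776]), [0.08512359857559204, 0.12227170169353485], np.float32(-0.03373742))
```

View pics/crop.png

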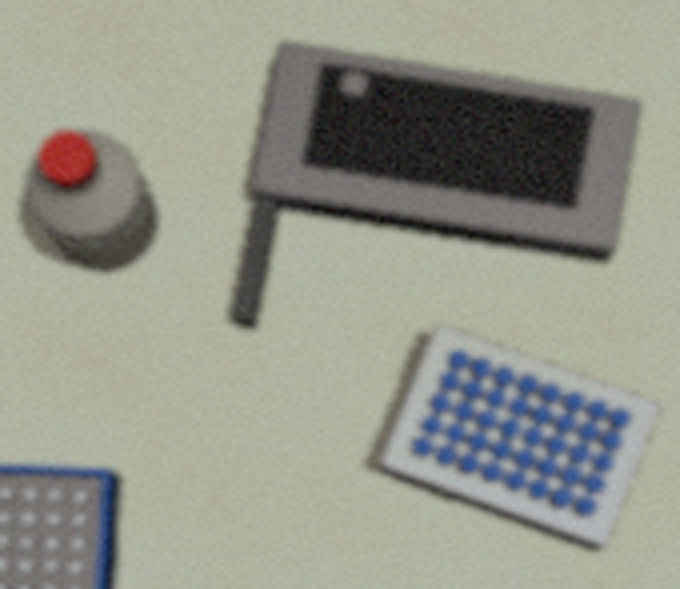

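The crop shows the blue-capped rack, white frame, clockwise of the reader, with the stop at the reader's left end. This is the right rack. Its measured size of 87x128 mm and height of 45 mm match the description. The plan is to push in reader +x with both open fingers on the long side, then push +y on the right end, then give a final nudge on each.

```bash
cat >>h.py <<'E'
from scipy.spatial.transform import Rotation as R
T=-.173;O=np.array([.6639,.061]);X=np.array([np.cos(T),np.sin(T)]);Y=np.array([-X[1],X[0]])
def r2w(x,y): return O+x*X+y*Y
def w2r(p): d=np.asarray(p)[:2]-O;return np.array([d@X,d@Y])
def go(xy,z,ydir):  # ydir: world angle of tool y ; prints slide/angular units
    s=ctrl.get_state();Rc=R.from_rotvec(s["tool_rot"]);p=s["position"]
    yv=np.array([np.cos(ydir),np.sin(ydir),0]);zv=np.array([0,0,-1.])
    Rt=R.from_matrix(np.stack([np.cross(yv,zv),yv,zv],1))
    d=Rc.inv().apply(np.array([*xy,z])-p);a=(Rc.inv()*Rt).as_rotvec()
    print("t",round(s["time"],2),"pos",np.round(p,4),"r",w2r(p).round(4),"F",np.round(s["ft_force"],1),"q",np.round(s["joint_positions"],2))
    print("slide",np.round(d/.25,3),"ang",np.round(np.degrees(a)/30,3))
E
python3 - <<'E'
from h import *
print(r2w(-.043,-.064),w2r((.5272,-.0694)))
go((.48,.40),.232,np.pi/2+T); go((.449,-.056),.2,np.pi/2+T)
E
```

```text
[0.61052502 0.00535729] [-0.11221261 -0.1519848 ]
t 0.7 pos [0.2228 0.6107 0.2336] r [-0.5291  0.4655] F [ 0.6 -0.6  0.2] q [-1.21  0.32 -0.07  1.45  0.02  1.37 -0.06]
slide [-1.255 -0.439  0.006] ang [ 0.     0.    -0.338]
t 0.7 pos [0.2228 0.6107 0.2336] r [-0.5291  0.4655] F [ 0.6 -0.6  0.2] q [-1.21  0.32 -0.07  1.45  0.02  1.37 -0.06]
slide [-1.764 -2.195  0.134] ang [ 0.     0.    -0.338]
```

```bash
python3 -m inch '[{"slide":[-0.5,-0.18,0],"angular":[0,0,-0.17],"claw":1},{"slide":[-1,-0.35,0],"angular":[0,0,-0.338],"claw":1},{"slide":[-1,-0.35,0],"angular":[0,0,-0.338],"claw":1},{"slide":[-1,-0.35,0],"angular":[0,0,-0.338],"claw":1},{"slide":[-1,-0.35,0],"angular":[0,0,-0.338],"claw":1},{"slide":[-1,-0.35,0],"angular":[0,0,-0.338],"claw":1},{"slide":[-1,-0.35,0],"angular":[0,0,-0.338],"claw":1}]'; python3 -c "
from h import *
go((.449,-.056),.2,np.pi/2+T)"
```

```text
time: 1.4
position: [0.4308, 0.4399, 0.2338]
tool_rot: [0.281, 3.128, -0.001]
ft_force: [-0.6, 0.3, -0.3]
grip_width: 1.0
grip_force: 0.0
t 1.4 pos [0.4308 0.4399 0.2338] r [-0.2948  0.3331] F [-0.6  0.3 -0.3] q [-0.88  0.25  0.05  1.55 -0.01  1.35  0.56]
slide [-0.425 -1.939  0.136] ang [-0.001  0.003 -0.012]
```

```bash
python3 -m inch '[{"slide":[-0.21,-1,0.05],"angular":[0,0,0],"claw":1},{"slide":[-0.21,-1,0.05],"angular":[0,0,0],"claw":1},{"slide":[-0.21,-1,0.05],"angular":[0,0,0],"claw":1},{"slide":[-0.21,-1,0.05],"angular":[0,0,0],"claw":1},{"slide":[-0.21,-1,0.05],"angular":[0,0,0],"claw":1},{"slide":[-0.21,-1,0.05],"angular":[0,0,0],"claw":1}]'; python3 -m inch '[{"slide":[-0.21,-0.94,0.1],"angular":[0,0,-0.01],"claw":1},{"slide":[-0.21,-0.94,0.1],"angular":[0,0,-0.01],"claw":1},{"slide":[-0.21,-0.94,0.1],"angular":[0,0,-0.01],"claw":1},{"slide":[-0.21,-0.94,0.1],"angular":[0,0,-0.01],"claw":1},{"slide":[-0.21,-0.94,0.1],"angular":[0,0,-0.01],"claw":1},{"slide":[-0.21,-0.94,0.1],"angular":[0,0,-0.01],"claw":1},{"slide":[-0.21,-0.94,0.1],"angular":[0,0,-0.01],"claw":1}]'; python3 -c "
from h import *
go((.449,-.056),.028,np.pi/2+T)"
```

```text
time: 2.0
position: [0.4361, 0.183, 0.2212]
tool_rot: [0.279, 3.129, -0.002]
ft_force: [-0.3, 0.6, -0.4]
grip_width: 0.997
grip_force: 0.0
time: 2.7
position: [0.4481, -0.0513, 0.1963]
tool_rot: [0.261, 3.13, 0.002]
ft_force: [0.4, 0.9, 0.4]
grip_width: 1.001
grip_force: 0.0
t 2.7 pos [ 0.4481 -0.0513  0.1963] r [-0.1932 -0.1478] F [0.4 0.9 0.4] q [-0.45 -0.11  0.48  1.99  0.05  1.25  1.41]
slide [-0.006 -0.019  0.673] ang [0.002 0.001 0.012]
```

```bash
python3 -m inch '[{"slide":[0,-0.01,0.2],"angular":[0,0,0.01],"claw":1},{"slide":[0,-0.02,0.4],"angular":[0,0,0.012],"claw":1},{"slide":[0,-0.02,0.6],"angular":[0,0,0.012],"claw":1},{"slide":[0,-0.02,0.67],"angular":[0,0,0.012],"claw":1},{"slide":[0,-0.02,0.67],"angular":[0,0,0.012],"claw":1},{"slide":[0,-0.02,0.67],"angular":[0,0,0.012],"claw":1}]'; python3 -c "
from h import *
go(r2w(-.086-.0095-.004,-.152),.028,np.pi/2+T)"
```

```text
time: 3.3
position: [0.4478, -0.0559, 0.0291]
tool_rot: [0.267, 3.13, 0.001]
ft_force: [0.2, 0.9, -0.2]
grip_width: 0.993
grip_force: 0.0
t 3.3 pos [ 0.4478 -0.0559  0.0291] r [-0.1928 -0.1524] F [ 0.2  0.9 -0.2] q [-0.42  0.12  0.51  2.16 -0.08  0.88  1.54]
slide [-0.373  0.001  0.004] ang [0.001 0.001 0.005]
```

```bash
python3 -m inch '[{"slide":[-0.03,0,0],"angular":[0,0,0],"claw":1},{"slide":[-0.06,0,0],"angular":[0,0,0],"claw":1},{"slide":[-0.09,0,0],"angular":[0,0,0],"claw":1},{"slide":[-0.12,0,0],"angular":[0,0,0],"claw":1},{"slide":[-0.15,0,0],"angular":[0,0,0],"claw":1},{"slide":[-0.18,0,0],"angular":[0,0,0],"claw":1},{"slide":[-0.21,0,0],"angular":[0,0,0],"claw":1},{"slide":[-0.24,0,0],"angular":[0,0,0],"claw":1},{"slide":[-0.27,0,0],"angular":[0,0,0],"claw":1},{"slide":[-0.30,0,0],"angular":[0,0,0],"claw":1}]'; python3 - <<'E'
from h import *
go(r2w(-.086-.0095-.004,-.152),.028,np.pi/2+T)
i=ctrl.get_image("top");cv2.imwrite("pics/a.png",cv2.resize(i["color"][60:300,150:470,::-1],None,fx=2,fy=2))
E
```

```text
time: 4.3
position: [0.5215, -0.0709, 0.0284]
tool_rot: [0.272, 3.129, 0.0]
ft_force: [-2.8, -0.5, 0.5]
grip_width: 1.002
grip_force: 1.2
t 4.3 pos [ 0.5215 -0.0709  0.0284] r [-0.1176 -0.1545] F [-2.8 -0.5  0.5] q [-0.37  0.28  0.51  1.99 -0.17  0.91  1.63]
slide [-0.072  0.01   0.002] ang [ 0.     0.    -0.001]
```

View pics/a.png

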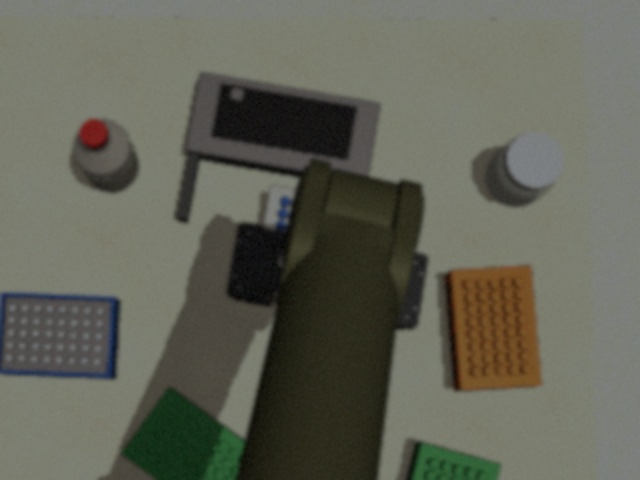

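The rack's left part shows at crop (280,205), square to the reader with a small gap left. I continue gently until it touches the face.

```bash
python3 -m inch '[{"slide":[-0.02,0,0],"angular":[0,0,0],"claw":1},{"slide":[-0.04,0,0],"angular":[0,0,0],"claw":1},{"slide":[-0.055,0,0],"angular":[0,0,0],"claw":1},{"slide":[-0.065,0,0],"angular":[0,0,0],"claw":1},{"slide":[-0.075,0,0],"angular":[0,0,0],"claw":1},{"slide":[-0.082,0,0],"angular":[0,0,0],"claw":1},{"slide":[-0.085,0,0],"angular":[0,0,0],"claw":1},{"slide":[-0.088,0,0],"angular":[0,0,0],"claw":1}]'; python3 - <<'E'
from h import *
go(r2w(-.086-.0095,-.152),.028,np.pi/2+T)
E
```

```text
time: 5.15
position: [0.5424, -0.0748, 0.0285]
tool_rot: [-0.273, -3.13, -0.0]
ft_force: [-2.6, 0.2, -0.7]
grip_width: 0.997
grip_force: 1.2
t 5.15 pos [ 0.5424 -0.0748  0.0285] r [-0.0964 -0.1547] F [-2.6  0.2 -0.7] q [-0.35  0.33  0.51  1.94 -0.2   0.93  1.65]
slide [-0.003  0.011  0.002] ang [ 0.    -0.    -0.002]
```

```bash
python3 -m inch '[{"slide":[-0.004,0,0],"angular":[0,0,0],"claw":1},{"slide":[-0.008,0,0],"angular":[0,0,0],"claw":1},{"slide":[-0.008,0,0],"angular":[0,0,0],"claw":1}]';python3 -m inch '[{"slide":[-0.004,0,0],"angular":[0,0,0],"claw":1},{"slide":[-0.008,0,0],"angular":[0,0,0],"claw":1},{"slide":[-0.008,0,0],"angular":[0,0,0],"claw":1}]'
```

```text
time: 5.45
position: [0.5427, -0.0749, 0.0285]
tool_rot: [-0.272, -3.126, -0.001]
ft_force: [-7.8, 0.6, 5.9]
grip_width: 1.0
grip_force: 3.8
time: 5.75
position: [0.5427, -0.0749, 0.0282]
tool_rot: [-0.272, -3.122, -0.002]
ft_force: [-10.8, 1.2, 9.6]
grip_width: 0.999
grip_force: 6.1
```

Contact with the face. I back off, lift, then turn and go to the right end.

```bash
python3 -m inch '[{"slide":[0.06,0,0],"angular":[0,0,0],"claw":1},{"slide":[0.14,0,-0.05],"angular":[0,0,0],"claw":1},{"slide":[0.14,0,-0.25],"angular":[0,0,0],"claw":1},{"slide":[0.14,0,-0.45],"angular":[0,0,-0.2],"claw":0.5},{"slide":[0.14,0,-0.5],"angular":[0,0,-0.5],"claw":0.4},{"slide":[0.14,0,-0.5],"angular":[0,0,-0.75],"claw":0.4},{"slide":[0.14,0,-0.5],"angular":[0,0,-1],"claw":0.4},{"slide":[0.14,0,-0.5],"angular":[0,0,-1],"claw":0.4}]'; python3 -m inch '[{"slide":[0,0,0],"angular":[0,0,-0.28],"claw":0.4},{"slide":[0,0,0],"angular":[0,0,-0.56],"claw":0.4},{"slide":[0,0,0],"angular":[0,0,-0.84],"claw":0.4},{"slide":[0,0,0],"angular":[0,0,-1],"claw":0.4},{"slide":[0,0,0],"angular":[0,0,-1],"claw":0.4}]';python3 -m inch '[{"slide":[0,0,0],"angular":[0,0,-0.28],"claw":0.4},{"slide":[0,0,0],"angular":[0,0,-0.56],"claw":0.4},{"slide":[0,0,0],"angular":[0,0,-0.84],"claw":0.4},{"slide":[0,0,0],"angular":[0,0,-1],"claw":0.4},{"slide":[0,0,0],"angular":[0,0,-1],"claw":0.4}]'; python3 - <<'E'
from h import *
go(r2w(-.05,-.245),.16,np.pi+T)
E
```

```text
time: 6.55
position: [0.5131, -0.0695, 0.1544]
tool_rot: [-0.546, 3.09, -0.001]
ft_force: [-0.2, 1.0, 0.8]
grip_width: 0.719
grip_force: 0.0
time: 7.05
position: [0.5124, -0.0695, 0.1537]
tool_rot: [-1.324, 2.848, -0.001]
ft_force: [0.6, 0.2, -0.6]
grip_width: 0.699
grip_force: 0.0
time: 7.55
position: [0.5063, -0.0712, 0.1369]
tool_rot: [1.628, -2.628, -0.011]
ft_force: [-0.3, -0.7, -0.7]
grip_width: 0.697
grip_force: 0.0
t 7.55 pos [ 0.5063 -0.0712  0.1369] r [-0.1325 -0.1573] F [-0.3 -0.7 -0.7] q [ 0.54  0.16 -0.51  1.86  0.11  1.18  2.67]
slide [ 0.246 -0.413 -0.096] ang [ 0.071 -0.064 -0.551]
```

Joint 7 is at its limit, so I turn the other way round, which gives the same grasp line.

```bash
python3 -m inch '[{"slide":[0,0,-0.08],"angular":[0,0,0.28],"claw":0.4},{"slide":[0,0,-0.08],"angular":[0,0,0.56],"claw":0.4},{"slide":[0,0,-0.08],"angular":[0,0,0.84],"claw":0.4},{"slide":[0,0,-0.08],"angular":[0,0,1],"claw":0.4}]'; for k in 1 ; do python3 -c "
from h import *
go(r2w(-.13,-.16),.155,T)";done
```

```text
time: 7.95
position: [0.5073, -0.0714, 0.157]
tool_rot: [0.881, -2.964, 0.01]
ft_force: [0.7, -0.5, 0.6]
grip_width: 0.701
grip_force: 0.0
t 7.95 pos [ 0.5073 -0.0714  0.157 ] r [-0.1315 -0.1574] F [ 0.7 -0.5  0.6] q [ 0.5   0.14 -0.46  1.84  0.09  1.22  2.16]
slide [ 0.002 -0.012  0.008] ang [-0.101 -0.065  4.433]
```

```bash
python3 -m inch '[{"slide":[0,0,0],"angular":[0,0,0.28],"claw":0.4},{"slide":[0,0,0],"angular":[0,0,0.56],"claw":0.4},{"slide":[0,0,0],"angular":[0,0,0.84],"claw":0.4},{"slide":[0,0,0],"angular":[0,0,1],"claw":0.4}]' >/dev/null; python3 -m inch '[{"slide":[0,0,0],"angular":[0,0,0.28],"claw":0.4},{"slide":[0,0,0],"angular":[0,0,0.56],"claw":0.4},{"slide":[0,0,0],"angular":[0,0,0.84],"claw":0.4},{"slide":[0,0,0],"angular":[0,0,1],"claw":0.4}]' >/dev/null; python3 -m inch '[{"slide":[0,0,0],"angular":[0,0,0.28],"claw":0.4},{"slide":[0,0,0],"angular":[0,0,0.56],"claw":0.4},{"slide":[0,0,0],"angular":[0,0,0.84],"claw":0.4},{"slide":[0,0,0],"angular":[0,0,1],"claw":0.4}]'; python3 -c "
from h import *
go(r2w(-.05,-.245),.16,T)"
```

```text
time: 9.15
position: [0.5073, -0.0709, 0.1568]
tool_rot: [-1.48, -2.735, 0.062]
ft_force: [-0.0, -0.8, 0.2]
grip_width: 0.7
grip_force: 0.0
t 9.15 pos [ 0.5073 -0.0709  0.1568] r [-0.1316 -0.1569] F [-0.  -0.8  0.2] q [ 0.4   0.13 -0.35  1.84  0.07  1.22  0.6 ]
slide [-0.48  -0.003 -0.017] ang [-0.096  0.021  1.436]
```

```bash
python3 -m inch '[{"slide":[-0.16,0,0],"angular":[0,0,0.28],"claw":0.4},{"slide":[-0.32,0,-0.01],"angular":[0,0,0.56],"claw":0.4},{"slide":[-0.48,0,-0.02],"angular":[0,0,0.84],"claw":0.4},{"slide":[-0.48,0,-0.02],"angular":[0,0,1],"claw":0.4}]' >/dev/null; python3 -m inch '[{"slide":[0,0,0],"angular":[0,0,0.28],"claw":0.4},{"slide":[0,0,0],"angular":[0,0,0.43],"claw":0.4},{"slide":[0,0,0],"angular":[0,0,0.43],"claw":0.4}]'; python3 - <<'E'
from h import *
go(r2w(-.043,-.24),.16,T)
i=ctrl.get_image("top");cv2.imwrite("pics/b.png",cv2.resize(i["color"][60:300,150:470,::-1],None,fx=2,fy=2))
P=cloud(i);z=P[...,2];m=comp((i["depth"]>0)&(z>.04)&(z<.065),(180,305));c,s,t=rect(P[m]);print(c,s,t,w2r(c))
E
```

```text
time: 9.85
position: [0.5741, -0.1708, 0.1605]
tool_rot: [-2.384, -2.022, 0.076]
ft_force: [-0.7, 0.3, 0.6]
grip_width: 0.698
grip_force: 0.0
t 9.85 pos [ 0.5741 -0.1708  0.1605] r [-0.0486 -0.2438] F [-0.7  0.3  0.6] q [ 0.4   0.3  -0.21  1.64  0.09  1.26  0.  ]
slide [0.015 0.023 0.001] ang [-0.081  0.053  0.017]
[ 0.59750921 -0.07633559] [0.08879236876964569, 0.12804456055164337] -0.17392683 [-0.04175904 -0.14671396]
```

View pics/b.png

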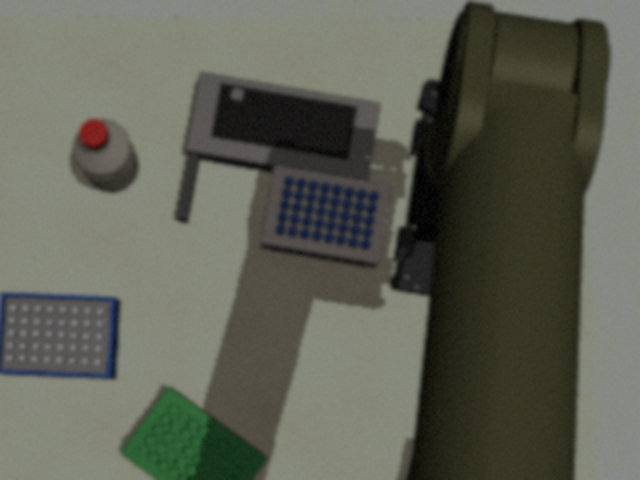

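The rack is flush with the reader face and square, centred at crop (325,210), about 83 mm short of the stop. Next I narrow the fingers, level the tool and go down on the right end.

```bash
python3 -m inch '[{"slide":[0.015,0.015,0],"angular":[-0.08,0.053,0.017],"claw":-0.1},{"slide":[0.015,0.015,0],"angular":[-0.08,0.053,0.017],"claw":-0.1},{"slide":[0.015,0.015,0],"angular":[-0.08,0.053,0.017],"claw":-0.1},{"slide":[0.015,0.015,0],"angular":[-0.08,0.053,0.017],"claw":-0.1}]'; python3 -c "
from h import *
go(r2w(-.045,-.236),.028,T)"
```

```text
time: 10.3
position: [0.5781, -0.1674, 0.1606]
tool_rot: [-2.4, -2.026, 0.002]
ft_force: [0.3, 0.3, 0.4]
grip_width: 0.477
grip_force: 0.0
t 10.3 pos [ 0.5781 -0.1674  0.1606] r [-0.0452 -0.2398] F [0.3 0.3 0.4] q [ 0.42  0.27 -0.21  1.66  0.06  1.21  0.02]
slide [0.015 0.001 0.53 ] ang [-0.002  0.001  0.008]
```

```bash
python3 -m inch '[{"slide":[0.01,0,0.18],"angular":[0,0,0.008],"claw":-0.1},{"slide":[0.01,0,0.36],"angular":[0,0,0.008],"claw":-0.1},{"slide":[0.01,0,0.5],"angular":[0,0,0.008],"claw":-0.1},{"slide":[0.01,0,0.53],"angular":[0,0,0.008],"claw":-0.1},{"slide":[0.01,0,0.53],"angular":[0,0,0.008],"claw":-0.1}]'; python3 -c "
from h import *
go(r2w(-.045,-.128-.0095),.028,T)"
```

```text
time: 10.8
position: [0.5777, -0.1647, 0.027]
tool_rot: [-2.403, -2.02, 0.003]
ft_force: [1.4, 0.1, 1.0]
grip_width: 0.45
grip_force: 0.0
t 10.8 pos [ 0.5777 -0.1647  0.027 ] r [-0.0461 -0.2371] F [1.4 0.1 1. ] q [ 0.4   0.41 -0.2   1.78  0.1   0.97 -0.01]
slide [ 0.398  0.004 -0.004] ang [-0.007 -0.001  0.   ]
```

```bash
python3 -m inch '[{"slide":[0.035,0,0],"angular":[0,0,0],"claw":-0.1},{"slide":[0.07,0,0],"angular":[0,0,0],"claw":-0.1},{"slide":[0.105,0,0],"angular":[0,0,0],"claw":-0.1},{"slide":[0.14,0,0],"angular":[0,0,0],"claw":-0.1},{"slide":[0.175,0,0],"angular":[0,0,0],"claw":-0.1},{"slide":[0.21,0,0],"angular":[0,0,0],"claw":-0.1},{"slide":[0.245,0,0],"angular":[0,0,0],"claw":-0.1},{"slide":[0.28,0,0],"angular":[0,0,0],"claw":-0.1},{"slide":[0.31,0,0],"angular":[0,0,0],"claw":-0.1},{"slide":[0.335,0,0],"angular":[0,0,0],"claw":-0.1}]';python3 -c "
from h import *
go(r2w(-.045,-.128-.0095),.028,T)"
```

```text
time: 11.8
position: [0.5927, -0.0816, 0.0278]
tool_rot: [-2.404, -2.021, 0.001]
ft_force: [0.1, -4.8, 2.6]
grip_width: 0.45
grip_force: 1.9
t 11.8 pos [ 0.5927 -0.0816  0.0278] r [-0.0456 -0.1527] F [ 0.1 -4.8  2.6] q [ 0.29  0.41 -0.23  1.79  0.11  0.96 -0.16]
slide [ 0.061  0.002 -0.001] ang [-0.002 -0.     0.001]
```

```bash
python3 -m inch '[{"slide":[0.015,0,0],"angular":[0,0,0],"claw":-0.1},{"slide":[0.03,0,0],"angular":[0,0,0],"claw":-0.1},{"slide":[0.04,0,0],"angular":[0,0,0],"claw":-0.1},{"slide":[0.046,0,0],"angular":[0,0,0],"claw":-0.1},{"slide":[0.05,0,0],"angular":[0,0,0],"claw":-0.1},{"slide":[0.054,0,0],"angular":[0,0,0],"claw":-0.1}]';python3 -m inch '[{"slide":[0.004,0,0],"angular":[0,0,0],"claw":-0.1},{"slide":[0.008,0,0],"angular":[0,0,0],"claw":-0.1}]';python3 -m inch '[{"slide":[0.004,0,0],"angular":[0,0,0],"claw":-0.1},{"slide":[0.004,0,0],"angular":[0,0,0],"claw":-0.1}]'; python3 -c "
from h import *
go(r2w(-.045,-.128-.0095),.028,T)"
```

```text
time: 12.4
position: [0.5949, -0.0693, 0.0278]
tool_rot: [-2.405, -2.02, 0.001]
ft_force: [-0.6, -2.9, 0.8]
grip_width: 0.445
grip_force: 1.6
time: 12.6
position: [0.5952, -0.0681, 0.0279]
tool_rot: [-2.406, -2.02, 0.003]
ft_force: [-1.3, -4.5, 1.7]
grip_width: 0.451
grip_force: 3.1
time: 12.8
position: [0.5951, -0.0682, 0.0279]
tool_rot: [2.406, 2.02, -0.004]
ft_force: [-0.9, -6.1, 2.9]
grip_width: 0.451
grip_force: 3.2
t 12.8 pos [ 0.5951 -0.0682  0.0279] r [-0.0455 -0.1391] F [-0.9 -6.1  2.9] q [ 0.27  0.41 -0.24  1.78  0.12  0.97 -0.19]
slide [ 0.006  0.002 -0.001] ang [-0.003  0.004 -0.002]
```

```bash
python3 -m inch '[{"slide":[0.006,0,0],"angular":[0,0,0],"claw":-0.1},{"slide":[0.012,0,0],"angular":[0,0,0],"claw":-0.1},{"slide":[0.012,0,0],"angular":[0,0,0],"claw":-0.1}]';python3 -c "
from h import *
go(r2w(-.045,-.128-.0095),.028,T)"
python3 -m inch '[{"slide":[-0.05,0,0],"angular":[0,0,0],"claw":-0.1},{"slide":[-0.14,0,-0.05],"angular":[0,0,0],"claw":-0.1},{"slide":[-0.2,0,-0.25],"angular":[0,0,0],"claw":-0.1},{"slide":[-0.3,0,-0.45],"angular":[0,0,0],"claw":-0.1},{"slide":[-0.4,0,-0.5],"angular":[0,0,0],"claw":-0.1},{"slide":[-0.4,0,-0.5],"angular":[0,0,0],"claw":-0.1}]'
python3 - <<'E'
from h import *
i=ctrl.get_image("top");cv2.imwrite("pics/c.png",cv2.resize(i["color"][80:240,200:400,::-1],None,fx=3.7,fy=3.7,interpolation=2))
P=cloud(i);z=P[...,2];ok=i["depth"]>0
m=comp(ok&(z>.0405)&(z<.065),(175,285));c,s,t=rect(P[m]);print("rack",c,s,t,w2r(c))
m=comp(ok&(z>.034)&(z<.0405),(115,280));c,s,t=rect(P[m]);print("reader",c,s,t)
E
```

```text
time: 13.1
position: [0.5951, -0.0681, 0.0279]
tool_rot: [2.406, 2.017, -0.009]
ft_force: [-2.5, -10.2, 3.2]
grip_width: 0.45
grip_force: 5.5
t 13.1 pos [ 0.5951 -0.0681  0.0279] r [-0.0455 -0.139 ] F [ -2.5 -10.2   3.2] q [ 0.26  0.41 -0.24  1.78  0.12  0.97 -0.2 ]
slide [ 0.006  0.002 -0.001] ang [-0.003  0.011 -0.004]
time: 13.7
position: [0.5806, -0.1665, 0.1571]
tool_rot: [2.406, 2.01, 0.005]
ft_force: [0.4, -0.7, 1.3]
grip_width: 0.449
grip_force: 0.0
rack [0.60873252 0.00562368] [0.08664072304964066, 0.1278320550918579] -0.17007208 [-0.04481159 -0.06404614]
reader [ 0.69203019 -0.03004548] [0.09282039105892181, 0.19986499845981598] -0.17270863
```

View pics/c.png

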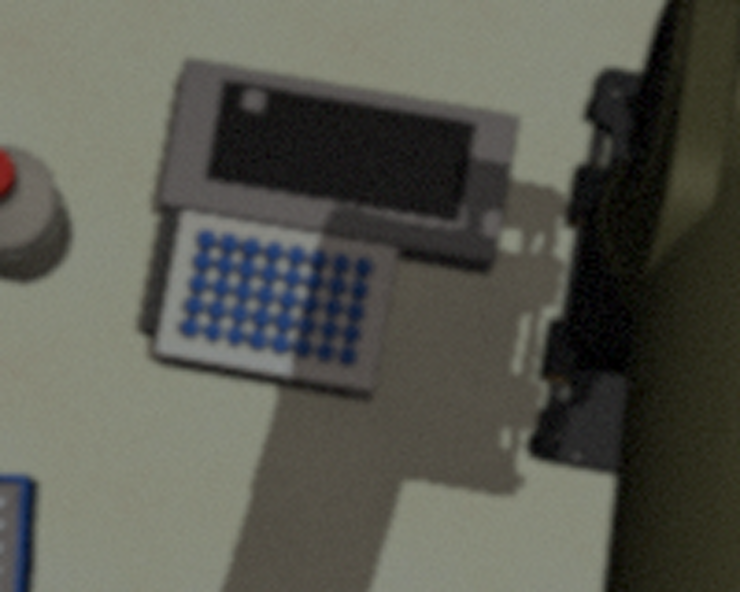

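The rack is in the corner, with its frame against the stop at (165,270) and the face at (280,215). I add one gentle nudge in +x with shut fingers at mid-length to make sure it is flush.

```bash
python3 -c "
from h import *
go(r2w(-.125,-.064),.157,T)"
```

```text
t 13.75 pos [ 0.5798 -0.1635  0.1547] r [-0.0442 -0.2356] F [ 0.3  0.  -1. ] q [ 0.41  0.28 -0.21  1.67  0.06  1.2   0.01]
slide [ 0.685 -0.326 -0.01 ] ang [ 0.006 -0.001 -0.007]
```

```bash
python3 -m inch '[{"slide":[0.15,-0.08,0],"angular":[0,0,0],"claw":-1},{"slide":[0.3,-0.16,0],"angular":[0,0,0],"claw":-1},{"slide":[0.45,-0.24,0],"angular":[0,0,0],"claw":-1},{"slide":[0.6,-0.32,0],"angular":[0,0,0],"claw":-1},{"slide":[0.685,-0.326,0],"angular":[0,0,0],"claw":-1},{"slide":[0.685,-0.326,0],"angular":[0,0,0],"claw":-1},{"slide":[0.685,-0.326,0],"angular":[0,0,0],"claw":-1}]'; python3 -c "
from h import *
go(r2w(-.125,-.064),.028,T)"
```

```text
time: 14.45
position: [0.5274, 0.0224, 0.1519]
tool_rot: [-2.4, -2.023, 0.002]
ft_force: [-0.4, -0.1, 0.8]
grip_width: 0.014
grip_force: 0.0
t 14.45 pos [0.5274 0.0224 0.1519] r [-0.1278 -0.0615] F [-0.4 -0.1  0.8] q [ 0.22  0.14 -0.34  1.85  0.05  1.17 -0.3 ]
slide [-0.01   0.013  0.496] ang [-0.005 -0.001  0.005]
```

```bash
python3 -m inch '[{"slide":[-0.01,0,0.18],"angular":[0,0,0],"claw":-1},{"slide":[-0.01,0,0.36],"angular":[0,0,0],"claw":-1},{"slide":[-0.01,0,0.48],"angular":[0,0,0],"claw":-1},{"slide":[-0.01,0,0.49],"angular":[0,0,0],"claw":-1},{"slide":[-0.01,0,0.49],"angular":[0,0,0],"claw":-1}]'; python3 -m inch '[{"slide":[0,0.02,0],"angular":[0,0,0],"claw":-1},{"slide":[0,0.04,0],"angular":[0,0,0],"claw":-1},{"slide":[0,0.055,0],"angular":[0,0,0],"claw":-1},{"slide":[0,0.07,0],"angular":[0,0,0],"claw":-1},{"slide":[0,0.08,0],"angular":[0,0,0],"claw":-1}]'; python3 -c "
from h import *
go(r2w(-.101,-.064),.028,T)"
```

```text
time: 14.95
position: [0.5273, 0.0177, 0.03]
tool_rot: [-2.405, -2.018, 0.003]
ft_force: [-0.1, 0.5, -0.0]
grip_width: 0.006
grip_force: 0.0
time: 15.45
position: [0.5482, 0.0149, 0.031]
tool_rot: [2.405, 2.021, 0.0]
ft_force: [0.7, -0.4, -0.1]
grip_width: 0.006
grip_force: 0.0
t 15.45 pos [0.5482 0.0149 0.031 ] r [-0.1061 -0.0653] F [ 0.7 -0.4 -0.1] q [ 0.2   0.32 -0.32  1.91  0.12  0.94 -0.34]
slide [0.005 0.02  0.012] ang [ 0.    -0.    -0.001]
```

```bash
for k in 1; do python3 -m inch '[{"slide":[0,0.008,0.008],"angular":[0,0,0],"claw":-1},{"slide":[0,0.014,0.01],"angular":[0,0,0],"claw":-1},{"slide":[0,0.018,0.01],"angular":[0,0,0],"claw":-1}]'; python3 -m inch '[{"slide":[0,0.006,0],"angular":[0,0,0],"claw":-1},{"slide":[0,0.012,0],"angular":[0,0,0],"claw":-1}]'; python3 -m inch '[{"slide":[0,0.006,0],"angular":[0,0,0],"claw":-1},{"slide":[0,0.012,0],"angular":[0,0,0],"claw":-1}]'; done; python3 -c "
from h import *
go(r2w(-.101,-.064),.028,T)"
```

```text
time: 15.75
position: [0.5517, 0.0142, 0.0278]
tool_rot: [-2.404, -2.02, 0.001]
ft_force: [1.5, 0.3, -0.4]
grip_width: 0.007
grip_force: 0.0
time: 15.95
position: [0.5548, 0.0137, 0.028]
tool_rot: [-2.405, -2.021, 0.001]
ft_force: [0.3, 0.2, -0.7]
grip_width: 0.005
grip_force: 0.0
time: 16.15
position: [0.5567, 0.0134, 0.0279]
tool_rot: [-2.403, -2.02, 0.004]
ft_force: [-5.5, 0.6, 4.5]
grip_width: 0.008
grip_force: 3.0
t 16.15 pos [0.5567 0.0134 0.0279] r [-0.0974 -0.0654] F [-5.5  0.6  4.5] q [ 0.2   0.34 -0.31  1.88  0.13  0.94 -0.34]
slide [ 0.005 -0.015 -0.   ] ang [-0.006  0.001 -0.   ]
```

```bash
python3 -m inch '[{"slide":[0,0.006,0],"angular":[0,0,0],"claw":-1},{"slide":[0,0.012,0],"angular":[0,0,0],"claw":-1},{"slide":[0,0.012,0],"angular":[0,0,0],"claw":-1}]'; python3 -m inch '[{"slide":[0,-0.05,0],"angular":[0,0,0],"claw":-1},{"slide":[0,-0.1,0],"angular":[0,0,0],"claw":-1},{"slide":[0,-0.14,-0.15],"angular":[0,0,0],"claw":-1},{"slide":[0,-0.14,-0.35],"angular":[0,0,0],"claw":-1},{"slide":[-0.2,-0.14,-0.5],"angular":[0,0,0],"claw":-1},{"slide":[-0.4,-0.14,-0.6],"angular":[0,0,0],"claw":-1},{"slide":[-0.6,-0.14,-0.6],"angular":[0,0,0],"claw":-1},{"slide":[-0.8,-0.14,-0.6],"angular":[0,0,0],"claw":-1},{"slide":[-0.9,-0.14,-0.6],"angular":[0,0,0],"claw":-1}]'
python3 - <<'E'
from h import *
i=ctrl.get_image("top");cv2.imwrite("pics/d.png",cv2.resize(i["color"][80:240,180:380,::-1],None,fx=3.7,fy=3.7,interpolation=2))
P=cloud(i);z=P[...,2];ok=i["depth"]>0
m=comp(ok&(z>.0405)&(z<.065),(175,285));c,s,t=rect(P[m]);print("rack",c,s,t,w2r(c))
for nm,seed in(("bottle",(137,203)),("tip",(228,180)),("jar",(143,413))):
    m=comp(ok&(z>.02)&(z<.2),seed);print(nm,rect(P[m])[0])
E
```

```text
time: 16.45
position: [0.5584, 0.013, 0.0279]
tool_rot: [-2.402, -2.019, 0.007]
ft_force: [-7.5, 1.2, 6.9]
grip_width: 0.003
grip_force: 4.7
time: 17.35
position: [0.4865, -0.2058, 0.1789]
tool_rot: [2.405, 2.018, -0.0]
ft_force: [1.1, 0.1, -1.4]
grip_width: 0.004
grip_force: 0.0
rack [0.61171585 0.00498308] [0.08875154703855515, 0.12768816947937012] -0.16795564 [-0.04176252 -0.06416363]
bottle [0.65325052 0.15588695]
tip [0.46678808 0.207688  ]
jar [ 0.65177953 -0.28012908]
```

View pics/d.png

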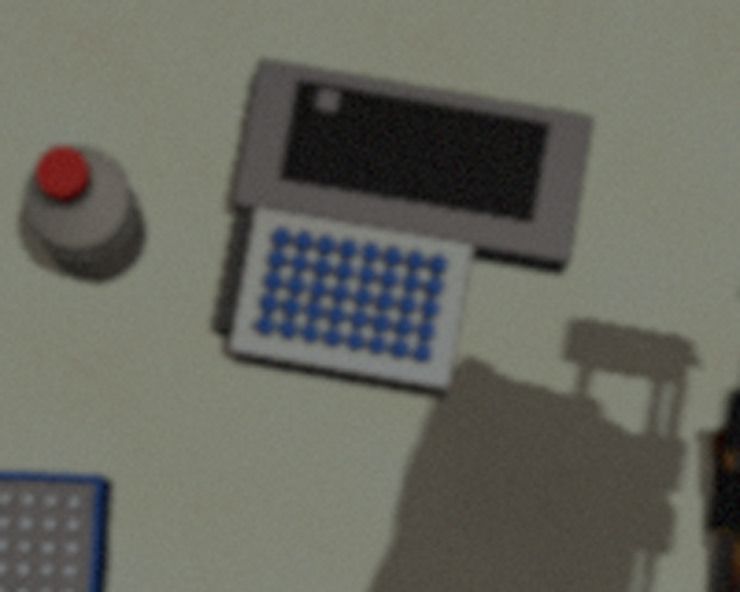

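The rack appears home at (345,295), but that nudge still moved it about 2 mm. I do one more two-finger push for squareness, and check the jar with the full view.

```bash
for k in 1; do python3 -m inch '[{"slide":[0,0,0],"angular":[0,0,-0.28],"claw":0},{"slide":[0,0,0],"angular":[0,0,-0.56],"claw":1},{"slide":[0,0,0],"angular":[0,0,-0.84],"claw":1},{"slide":[0,0,0],"angular":[0,0,-1],"claw":1}]'>/dev/null;  python3 -m inch '[{"slide":[0,0,0],"angular":[0,0,-0.28],"claw":1},{"slide":[0,0,0],"angular":[0,0,-0.56],"claw":1},{"slide":[0,0,0],"angular":[0,0,-0.84],"claw":1},{"slide":[0,0,0],"angular":[0,0,-1],"claw":1}]'>/dev/null; python3 -m inch '[{"slide":[0,0,0],"angular":[0,0,-0.28],"claw":1},{"slide":[0,0,0],"angular":[0,0,-0.56],"claw":1},{"slide":[0,0,0],"angular":[0,0,-0.84],"claw":1},{"slide":[0,0,0],"angular":[0,0,-1],"claw":1}]'; done
python3 - <<'E'
from h import *
go(r2w(-.125,-.064),.16,np.pi/2+T)
for n in("top",):
    i=ctrl.get_image(n);P=cloud(i);z=P[...,2];ok=i["depth"]>0
    print([d["bbox"] for d in ctrl.find_in("jar",n)])
    m=comp(ok&(z>.08)&(z<.1),(143,413));print("lid",rect(P[m]))
    P0=cloud(dict(np.load("top.npz")));z0=P0[...,2];print("lid0",rect(P0[comp((z0>.08)&(z0<.1),(143,413))]))
    # front edge check: rack gap in rack/reader strip
    cv2.imwrite("pics/e.png",cv2.resize(i["color"][100:260,220:460,::-1],None,fx=3.3,fy=3.3,interpolation=2))
E
```

```text
time: 18.6
position: [0.4873, -0.2023, 0.1778]
tool_rot: [-0.263, -3.13, 0.0]
ft_force: [0.4, 1.1, -0.5]
grip_width: 0.974
grip_force: 0.0
t 18.6 pos [ 0.4873 -0.2023  0.1778] r [-0.1287 -0.2898] F [ 0.4  1.1 -0.5] q [ 0.56  0.11 -0.23  1.82  0.03  1.22  1.72]
slide [-0.019  0.903  0.071] ang [-0.    -0.001  0.01 ]
[[411.4, 148.8, 36.1, 41.8]]
lid (array([ 0.65112835, -0.28049713]), [0.04011879488825798, 0.05922543257474899], np.float32(0.81050074))
lid0 (array([ 0.64536756, -0.28703681]), [0.05822883918881416, 0.05867758020758629], np.float32(-0.95893866))
```

View pics/e.png

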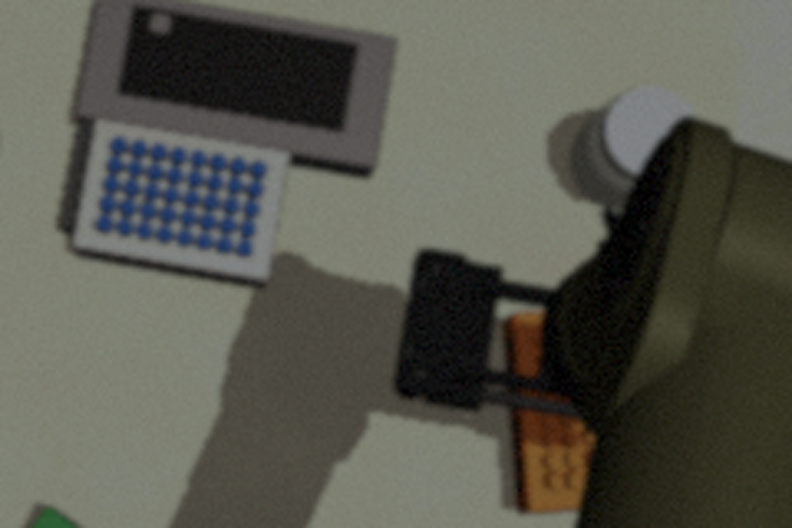

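The jar at crop (645,135) is only partly hidden by the arm and hasn't moved. Now the squaring push.

```bash
python3 -m inch '[{"slide":[0,0.2,0],"angular":[0,0,0],"claw":1},{"slide":[0.01,0.4,0],"angular":[0,0,0],"claw":1},{"slide":[0.01,0.6,0],"angular":[0,0,0],"claw":1},{"slide":[0.01,0.8,0.05],"angular":[0,0,0.01],"claw":1},{"slide":[0.01,0.9,0.2],"angular":[0,0,0.01],"claw":1},{"slide":[0.01,0.9,0.4],"angular":[0,0,0.01],"claw":1},{"slide":[0.01,0.9,0.58],"angular":[0,0,0.01],"claw":1},{"slide":[0.01,0.9,0.6],"angular":[0,0,0.01],"claw":1},{"slide":[0.01,0.9,0.6],"angular":[0,0,0.01],"claw":1}]'; python3 -c "
from h import *
go(r2w(-.0975,-.066),.028,np.pi/2+T)"
```

```text
time: 19.6
position: [0.5229, 0.0193, 0.0276]
tool_rot: [-0.281, -3.126, -0.0]
ft_force: [0.7, 0.7, 0.4]
grip_width: 1.005
grip_force: 0.0
t 19.6 pos [0.5229 0.0193 0.0276] r [-0.1317 -0.0654] F [0.7 0.7 0.4] q [ 0.28  0.29 -0.41  1.96  0.14  0.92  1.19]
slide [-0.137 -0.002 -0.002] ang [-0.    -0.006 -0.012]
```

```bash
python3 -m inch '[{"slide":[-0.03,0,0],"angular":[0,0,0],"claw":1},{"slide":[-0.06,0,0],"angular":[0,0,-0.012],"claw":1},{"slide":[-0.09,0,0],"angular":[0,0,-0.012],"claw":1},{"slide":[-0.11,0,0],"angular":[0,0,-0.012],"claw":1},{"slide":[-0.125,0,0],"angular":[0,0,-0.012],"claw":1},{"slide":[-0.137,0,0],"angular":[0,0,-0.012],"claw":1},{"slide":[-0.137,0,0],"angular":[0,0,-0.012],"claw":1}]'; python3 -m inch '[{"slide":[-0.006,0,0],"angular":[0,0,0],"claw":1},{"slide":[-0.012,0,0],"angular":[0,0,0],"claw":1},{"slide":[-0.012,0,0],"angular":[0,0,0],"claw":1}]';  python3 -c "
from h import *
go(r2w(-.0955,-.066),.028,np.pi/2+T)"; python3 -m inch '[{"slide":[-0.006,0,0],"angular":[0,0,0],"claw":1},{"slide":[-0.008,0,0],"angular":[0,0,0],"claw":1},{"slide":[-0.008,0,0],"angular":[0,0,0],"claw":1}]'; python3 -c "
from h import *
go(r2w(-.0955,-.066),.028,np.pi/2+T)"
```

```text
time: 20.3
position: [0.5575, 0.0131, 0.0279]
tool_rot: [-0.27, -3.129, -0.0]
ft_force: [0.6, -0.1, 0.0]
grip_width: 0.996
grip_force: 0.0
time: 20.6
position: [0.5579, 0.0131, 0.0275]
tool_rot: [-0.269, -3.124, 0.001]
ft_force: [-6.5, 1.0, 5.0]
grip_width: 1.0
grip_force: 3.2
t 20.6 pos [0.5579 0.0131 0.0275] r [-0.0961 -0.0654] F [-6.5  1.   5. ] q [ 0.27  0.35 -0.4   1.88  0.17  0.95  1.2 ]
slide [-0.002 -0.002 -0.002] ang [-0.002 -0.012  0.003]
time: 20.9
position: [0.558, 0.0131, 0.0273]
tool_rot: [-0.268, -3.12, 0.001]
ft_force: [-11.2, 2.0, 7.5]
grip_width: 1.004
grip_force: 5.6
t 20.9 pos [0.558  0.0131 0.0273] r [-0.0961 -0.0654] F [-11.2   2.    7.5] q [ 0.27  0.36 -0.4   1.87  0.17  0.95  1.2 ]
slide [-0.002 -0.002 -0.003] ang [-0.003 -0.019  0.003]
```

Stalled at exactly the same TCP x as the first flush contact, so the rack is flush with the face. I withdraw and check the y gap.

```bash
python3 -m inch '[{"slide":[0.05,0,0],"angular":[0,0,0],"claw":1},{"slide":[0.12,0,0],"angular":[0,0,0],"claw":1},{"slide":[0.15,0,-0.2],"angular":[0,0,0],"claw":1},{"slide":[0.15,0,-0.4],"angular":[0,0,0],"claw":1},{"slide":[0.15,-0.2,-0.6],"angular":[0,0,0],"claw":1},{"slide":[0.15,-0.4,-0.65],"angular":[0,0,0],"claw":1},{"slide":[0.15,-0.6,-0.65],"angular":[0,0,0],"claw":1},{"slide":[0.15,-0.8,-0.65],"angular":[0,0,0],"claw":1},{"slide":[0.15,-0.9,-0.65],"angular":[0,0,0],"claw":1}]'
python3 - <<'E'
from h import *
i=ctrl.get_image("top");P=cloud(i);z=P[...,2];ok=i["depth"]>0
m=comp(ok&(z>.0425)&(z<.065),(175,285));c,s,t=rect(P[m]);print("rack",c,s,t,w2r(c))
r=(P[...,:2]-O)@np.stack([X,Y],1)
# heights across the stop gap, in rows of reader x
for x in(-.065,-.05,-.035,-.02):
    k=ok&(abs(r[...,0]-x)<.002)&(r[...,1]>-.012)&(r[...,1]<.02);o=np.argsort(r[...,1][k])
    print(x,[(int(a*1e4)/10,int(b*1e3)) for a,b in zip(r[...,1][k][o],z[k][o])])
cv2.imwrite("pics/f.png",cv2.resize(i["color"][110:210,230:350,::-1],None,fx=5.9,fy=5.9,interpolation=2))
E
```

```text
time: 21.8
position: [0.4865, -0.2059, 0.1914]
tool_rot: [0.272, 3.128, -0.003]
ft_force: [1.1, -0.2, -0.7]
grip_width: 1.001
grip_force: 0.0
rack [0.61050767 0.00518347] [0.08569827675819397, 0.12775586545467377] -0.17563057 [-0.04298717 -0.06417421]
-0.065 [(-10.6, 46), (-10.0, 44), (-8.2, 43), (-7.7, 41), (-6.1, 43), (-6.0, 46), (-5.8, 48), (-3.7, 43), (-1.9, 46), (-1.6, 39), (-1.2, 44), (1.5, 27), (3.7, 26), (3.9, 29), (5.8, 26), (6.0, 29), (8.0, 30), (8.1, 25), (10.2, 25), (10.5, 26), (16.6, 0), (18.6, 5), (18.7, 1), (19.0, -5)]
-0.05 [(-11.8, 44), (-11.5, 45), (-9.6, 48), (-9.5, 42), (-7.7, 44), (-7.0, 42), (-5.5, 44), (-5.4, 47), (-5.3, 50), (-2.9, 42), (-1.2, 47), (2.3, 26), (4.7, 27), (4.7, 23), (6.5, 26), (6.7, 29), (8.7, 30), (8.9, 24), (10.9, 25), (11.6, 22), (15.0, 2), (15.2, -4), (16.8, 1), (17.5, -1), (19.5, -3), (19.6, 0)]
-0.035 [(-11.2, 44), (-10.7, 44), (-9.2, 46), (-8.7, 45), (-6.9, 43), (-6.5, 44), (-4.7, 42), (-4.2, 40), (-2.6, 42), (-2.3, 43), (-0.4, 41), (0.0, 40), (2.5, 27), (2.9, 28), (4.7, 26), (4.9, 29), (6.9, 26), (7.2, 27), (7.3, 30), (9.3, 27), (9.5, 29), (11.5, 26), (15.6, 0), (15.8, 0), (17.8, 0), (18.0, 0)]
-0.02 [(-10.5, 45), (-8.5, 45), (-8.1, 46), (-6.5, 47), (-5.6, 41), (-4.0, 41), (-3.9, 45), (-1.9, 42), (-1.6, 42), (1.1, 31), (3.3, 26), (5.5, 25), (5.7, 27), (7.4, 28), (7.7, 29), (7.8, 32), (9.8, 24), (10.3, 24), (15.6, 2), (16.4, -1), (18.0, 3), (18.4, -3)]
```

View pics/f.png

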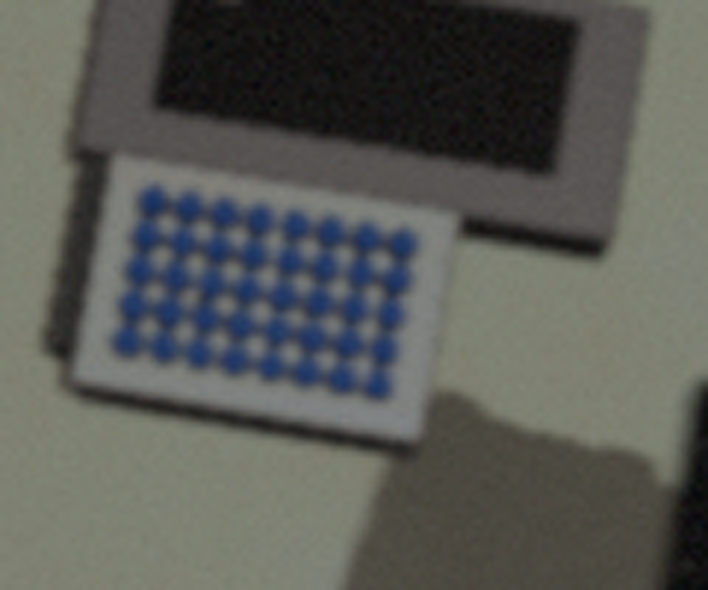

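The rack sits squarely in the corner at (265,300). It measures (-43.0, -64.2) mm with a yaw error of about 3 mrad, there is no gap at the face or the stop, and the hand is clear. I hand it in.

```bash
python3 -c "
from bench import ctrl
print(ctrl.close_job())"
```

```text
the job is handed in; nothing more can be done
None
```

The blue-capped rack is home in the reader's corner, measured within about 0.2 mm and 3 mrad of target and flush against the face and the stop, with the hand clear and the job handed in at about 22 s of the 45 s.

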